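Pop the hatch of the stone box

ROBOT

A 6-joint arm with a two-finger parallel gripper is mounted at the origin on the work surface. World frame = base frame: x ahead of the robot, y to its left, z up, the work surface at z = 0. Lengths are in m, angles in degrees, forces in N, time in s.
With the tool pointing down it reaches from about 0.25 to 0.725 m from the base axis. Payload 9.7 kg.
Tool frame: the origin (TCP) lies between the finger pads; the fingertips stand 19 mm ahead of it and the grasp point (between the pads) is the TCP; z points along the fingers, y is the line along which they close (so a half turn about z gives the same grasp; the last joint's range is limited). The gripper opens to 85 mm and grips with 20 to 120 N. Pads are 22 mm wide; open, the fingers measure 114 mm over their backs; the gripper's body (76 mm by 85 mm) begins 54 mm behind the grasp point. The pads swing forward as they close: fully open they stand 13 mm farther back than shut.
Start: joints at [-72.25, 4.979, 10.078, 95.1, 0, 90], TCP at [0.168, -0.524, 0.25] pointing down, gripper open.
Joint ranges: [-179.16, 179.16], [-48.56, 103.87], [-65.8, 70.77], [-126.05, 130.52], [-82.76, 87.17], [-180, 180]. Speed limits (degrees/s): [127.2, 127.2, 147.25, 180, 180, 180].

INTERFACE

Orientations are given as [roll, pitch, yaw] about the fixed x, y, z axes, in that order (R = Rz(yaw) Ry(pitch) Rx(roll)).
In Python, from workcell import telemetry, camera, calibration, workorder gives the robot as it stands.
- The arm moves only by the tool play_rows, never from a script. Its argument "increments" is a list of rows, each a list of 3 entries, a list of its own where there are three numbers: the shift along the tool's x, y, z in mm, then the turn, a rotation vector about the tool's x, y, z in degrees, then the closure, from 0 (fully open) to 1 (shut). In form: [[[x, y, z], [ax, ay, az], jaw], ...]. A call has 1 to 20 rows; each row is the pose to reach, as a shift and turn from the pose commanded when the call began, along the tool's axes at that moment; what a row does not reach only later rows make up. A row lasts 1/10 s, in which the tool goes at most 50 mm and 8.59 degrees, less where a joint would pass 70% of its speed; a pose out of reach is approached as far as the arm can. A call with a gripper value outside its range is refused whole. The fingers move at their own pace and stop on an object; "grip_force" is the grip in N (left out, the last holds). Time passes only in rows, so rows that repeat a pose let the fingers close. It gives the time, the measured TCP pose, the force, the opening and the grip force at its end, in the units of the state.
- telemetry.get_obs(): the state, without advancing time (a new reading comes with each control period).
- camera(name): name is "side" or "top" or "wrist"; returns (picture, depth): 384x512x3 uint8, red, green, blue; 384x512 float32, m along the optical axis (not along the pixel's ray), 0 where there is no reading.
- calibration(name): a dict with "vertical_fov" (degrees; the focal length in pixels is half the picture's height over the tangent of half this angle, whatever the lens; pixels are square), "cx", "cy" (the principal point, pixels), "rvec" (rotation vector, rad) and "tvec" (3), from world to camera coordinates, as OpenCV has them; the wrist camera has in their place "hand_eye" (4x4, takes a point from camera to tool coordinates, whose origin is the TCP and whose axes are the flange's). Camera axes: x right, y down, z forward; pixel columns grow to the right and rows downward; lengths in m; the calibration is good to about 2 mm. A picture is of the moment at which its call begins: read the wrist's pose just before it. calibration takes no time and is no camera call.
- workorder.job_done(): hands the job in; it is judged then, once.
The state is a dict: "time": time; "q": joint angles; "qd": joint speeds; "joint_efforts": joint torques, N m; "ee_pos": TCP position; "tcp_rot": TCP orientation; "wrist_force": force on the tool from outside, world axes, zero at the start; "torque": the same for the moment, N m; "opening": finger opening in m; "grasp_force": force on a finger pad.
Only numpy, scipy, OpenCV 4.12 (cv2) and the standard library are available. Lean on these libraries where they do the work, as an engineer would, in place of code of your own. Each camera call takes 0.05 s, during which the arm holds its last target. There are 200 camera calls.

TASK

On the jeweller's bench stand two grey metal boxes; open the stone box, the one with the square hatch (the other has a narrow hatch). With the fingertips, push the free end of its hatch down into the box until the push-push latch lets go, then draw the hand back so that the hatch pops up, and watch for a couple of seconds that it stays up by itself. Press it only once: the popped hatch must not be pushed shut again. Do not lift or shift the boxes or anything else on the bench, and leave the narrow hatch alone, shut.

Things in the scene. Friction and masses are not known exactly. Their poses are not given: they have to be found in the camera images.
- stone_box: grey sheet-metal box, 150 (x) by 130 (y) by 70 mm high, 1 kg, loose. Origin: centre of underside. Flush in its 4 mm deck, with a 1.5 mm gap, lies a SQUARE aluminium hatch, 70 by 70 mm, 5 mm thick, over x -30 to +40, y -35 to +35 mm of the box frame. Hinge at its +x edge; free end at -x (facing the robot at yaw 0). A pressing finger must stay within the hatch's outline.
- stone_hinge (a point): middle of the square hatch's hinge line, at x +40, y 0, z 66 mm of the box frame; fixed to the box, axes as the box. The hatch turns about its y axis. Two short steel hinge barrels, 8 mm thick, lie on the deck here.
- stone_press (a point): the point to press: on the upper face of the square hatch, midway across, 50 mm from the hinge and 20 mm from the free (-x) edge; 70 mm above the bench while shut. It moves with the hatch; its axes are the hatch's (the box's while shut).
- stone_hatch (a joint): square hatch angle, rad: 0 shut, latched; negative pressed in (hard stop -0.13, press point 6.5 mm down); positive open (stop 0.95, where it stays once popped, free edge 55 mm above the deck). A spring resists a slow press (15 mm/s) by 2 to 4 N, a fast one by over 10 N. The latch lets go near -0.11: press to the stop. Released, it follows the finger up, in about 1 s. A second press relatches it.
- stone_latch (a joint): hidden follower pin of the square hatch's latch, sideways position in m: 0 while latched, up to about +0.010 when a press has released it, about -0.009 after the hatch has popped; with the popped hatch pushed back down it travels from there back to 0 and latches.
- bur_box: the other box, to be left alone: the same grey box, 150 by 130 by 70 mm, about 1 kg, loose, but with a NARROW aluminium hatch, 70 mm long (x) and 32 mm wide (y), in its deck. Origin: centre of its underside.
- bur_hatch (a joint): angle of the narrow hatch, rad: 0 shut and latched, negative pressed in, positive open. It has the same push-push latch. Leave it shut.
- bur_block: wooden block, 56 by 56 by 35 mm, with nine small burs standing out of it to 60 mm height; loose, between or beside the boxes. Origin: centre of its underside. To be left alone.
- pliers: pliers with two blue handles, about 145 mm long, 56 mm wide and 14 mm high, lying loose behind the boxes. Origin: under the pivot region, on the bench. To be left alone.
- dish: white ceramic dish, 110 mm across and 22 mm high, loose, behind the boxes. Origin: centre of its underside. To be left alone.

How it is judged:
By the outcome, as a careful person would: the job done as asked, in the order asked, and still so for the second after the job is handed in, with the robot touching nothing.
It also fails if it takes over 35 s, if anything falls off the work surface, if the arm or the gripper's body presses on something with over 40 N, if the wrist force passes 120 N, or if a joint passes its speed limit or range.

## Working session

There is one attempt and no reset: what is moved stays moved. The work goes in short steps, Python scripts to look and compute and a tool call to move; the robot and the scene stay as the last step left them, time stands still between calls to the robot, and variables do not carry over. Pictures are saved under pics/ and viewed, at most 10 in all, crops included, and the job is handed in when it is done.

Besides the shell and the picture viewer there is one more tool, called after ">>>" by a JSON object that holds its "name" and its "arguments", one argument or row to a line. play_rows: Moves the arm, as the interface text tells. Its arguments: {"type":"object","properties":{"increments":{"type":"array"},"grip_force":{"type":"number"}},"required":["increments"]}

```bash
mkdir -p pics; cat > h.py <<'E'
import numpy as np, cv2
from workcell import telemetry, camera, calibration, workorder
def K(c):
    f=192/np.tan(np.radians(c["vertical_fov"])/2); return f,c["cx"],c["cy"]
def cloud(name,depth):
    c=calibration(name); f,cx,cy=K(c); v,u=np.mgrid[:384,:512]
    P=np.stack([(u-cx)/f*depth,(v-cy)/f*depth,depth],-1)
    R=cv2.Rodrigues(np.array(c["rvec"],float))[0]; t=np.array(c["tvec"],float).ravel()
    return (P-t)@R
E
python3 - <<'E'
from h import *
o=telemetry.get_obs(); print(o)
for n in("top","side"):
    p,d=camera(n); cv2.imwrite(f"pics/{n}0.png",p[...,::-1]); np.savez(f"pics/{n}0.npz",p=p,d=d); print(n,calibration(n),(d>0).mean())
E
```

```text
{'time': 0.0, 'q': array([-7.22519722e+01,  5.01085903e+00,  1.00334628e+01,  9.50992701e+01,
        2.69294373e-04,  9.00009899e+01]), 'qd': array([ 0.04375117, -0.00979589,  0.03790232,  0.08603509,  0.01294351,
        0.07644543]), 'joint_efforts': array([ 3.14340659e-04, -5.20391786e+01,  4.64799964e+01,  1.65549136e-02,
        6.01952229e-05, -8.88025866e-07]), 'ee_pos': array([ 0.16759507, -0.52362484,  0.24957649]), 'tcp_rot': array([-1.79923334e+02, -2.67969587e-04,  1.77470376e+01]), 'wrist_force': array([-0.19032568, -1.41025236,  0.89434975]), 'torque': array([ 0.02647416, -0.00142244, -0.01604605]), 'grasp_force': 0.0, 'opening': 0.08555912261855018}
top {'vertical_fov': 45.90122351864327, 'cx': 250.15512623978793, 'cy': 187.63464616260705, 'rvec': array([ 2.13168241, -2.11512755,  0.20006154]), 'tvec': array([-0.01912191,  0.59000606,  0.91778802])} 0.9956766764322916
side {'vertical_fov': 51.25812785839873, 'cx': 253.68150615275314, 'cy': 186.19103228509204, 'rvec': array([ 0.51087184, -2.64706862,  1.29675222]), 'tvec': array([0.57201005, 0.20679519, 0.7334186 ])} 0.9959665934244791
```

View pics/top0.png

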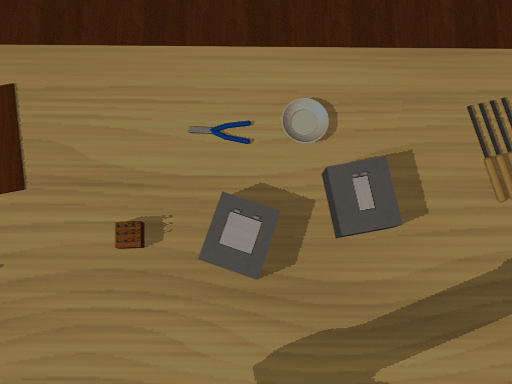

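View pics/side0.png

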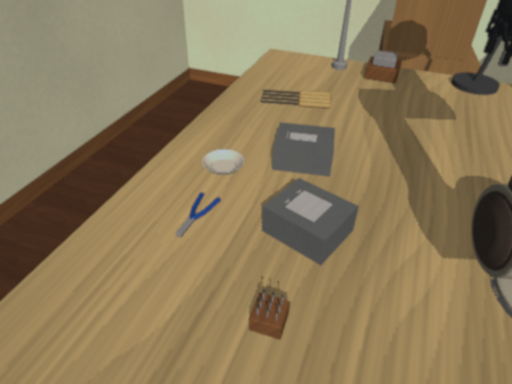

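The top view shows the square hatch at about (240,233), with its hinge barrels at (237,212) and (257,218), so its free end points toward the robot. The narrow hatch is at (364,192). Next I measure the square one.

```bash
cat > m.py <<'E'
from h import *
def meas(n,tag,win):
    z=np.load(f"pics/{n}{tag}.npz"); p,d=z["p"],z["d"]; W=cloud(n,d)
    r0,r1,c0,c1=win
    hsv=cv2.cvtColor(p,cv2.COLOR_RGB2HSV); m=np.zeros((384,512),np.uint8)
    m[r0:r1,c0:c1]=((hsv[...,2]>110)&(hsv[...,1]<60))[r0:r1,c0:c1]*255
    dk=((hsv[...,1]<60)&(W[...,2]>.055)&(W[...,2]<.085)); 
    k,l,s,cc=cv2.connectedComponentsWithStats(m); i=1+s[1:,4].argmax(); print(n,"comp",s[i],cc[i])
    c=calibration(n); f,cx,cy=K(c); R=cv2.Rodrigues(np.array(c["rvec"],float))[0]; t=np.array(c["tvec"],float).ravel()
    C=-R.T@t
    def plane(mask,z):
        v,u=np.nonzero(mask); D=np.stack([(u-cx)/f,(v-cy)/f,np.ones(len(u))],-1)@R
        return (C+D*((z-C[2])/D[:,2])[:,None])[:,:2]
    X=plane(l==i,.07); rc=cv2.minAreaRect((X*1000).astype(np.float32)); print(" hatch mm",rc, "depth z",np.median(W[l==i][:,2]))
    b=np.zeros_like(m); b[r0:r1,c0:c1]=dk[r0:r1,c0:c1]*255
    b=cv2.morphologyEx(b,cv2.MORPH_OPEN,np.ones((3,3)))
    Y=plane(b>0,.07); rc=cv2.minAreaRect((Y*1000).astype(np.float32)); print(" deck mm",rc)
    bx=cv2.boxPoints(rc); print(bx.round(1).tolist())
E
python3 - <<'E'
from m import *
meas("top","0",(185,285,190,290)); meas("side","0",(175,262,255,362))
z=np.load("pics/top0.npz"); W=cloud("top",z["d"])
print("barrels",W[212,237],W[218,257],"table",W[300,100],W[150,420])
E
```

```text
top comp [ 220  212   42   42 1114] [240.09066427 232.28456014]
 hatch mm ((493.144287109375, 5.796630859375), (69.20159912109375, 69.23859405517578), 71.83368682861328) depth z 0.06967285770397044
 deck mm ((488.4747009277344, 7.264533996582031), (129.072998046875, 148.9051971435547), 71.59526062011719)
[[397.5, -30.5], [538.7000122070312, -77.5], [579.5, 45.0], [438.20001220703125, 92.0]]
side comp [285 190  47  32 862] [307.98259861 205.25638051]
 hatch mm ((496.51318359375, 4.2555999755859375), (74.20008850097656, 81.32249450683594), 72.26375579833984) depth z 0.07003839749790376
 deck mm ((487.19293212890625, 14.805244445800781), (143.52365112304688, 156.5334930419922), 71.72979736328125)
[[390.3999938964844, -28.799999237060547], [539.0, -77.9000015258789], [584.0, 58.400001525878906], [435.3999938964844, 107.5]]
barrels [0.53485518 0.01251236 0.07309848] [ 0.52246164 -0.02923947  0.07428905] table [0.3501536  0.30891969 0.00065021] [ 0.69255455 -0.40641551 -0.00138536]
```

>>> {"name": "play_rows", "arguments": {
  "increments": [
    [[7, -7, 0], [0, 0, 0], 1],
    [[22, -20, 0], [0, 0, 3], 1],
    [[45, -40, 0], [0, 0, 6], 1],
    [[74, -67, 0], [0, 0, 9], 1],
    [[104, -94, 0], [0, 0, 12], 1],
    [[134, -120, 0], [0, 0, 12], 1],
    [[156, -140, 0], [0, 0, 12], 1],
    [[164, -147, 0], [0, 0, 12], 1]
  ]
}}

```text
time: 0.9
ee_pos: [0.2799, -0.3314, 0.2505]
tcp_rot: [180.0, -0.0, 5.9]
wrist_force: [-0.1, -0.6, 0.2]
opening: 0.0
grasp_force: 0.0
```

```bash
python3 - <<'E'
from h import *
o=telemetry.get_obs(); print(o["q"],o["ee_pos"],o["tcp_rot"],o["opening"],o["time"],o["wrist_force"])
y=np.radians(o["tcp_rot"][2]); d=np.array([.479,.0104])-o["ee_pos"][:2]
print(d@[np.cos(y),np.sin(y)]*1e3, d@[np.sin(y),-np.cos(y)]*1e3)
E
```

```text
[-4.98271648e+01 -1.08242000e+01 -5.03767065e+00  9.57623487e+01
  2.26452289e-02  1.24290029e+02] [ 0.27992064 -0.3313971   0.25054835] [ 1.79992780e+02 -3.23323418e-02  5.88281292e+00] 2.6730646927488985e-05 0.9 [-0.1279323  -0.61743228  0.19923402]
233.06313717694007 -319.5925954672471
```

>>> {"name": "play_rows", "arguments": {
  "increments": [
    [[6, -8, 0], [0, 0, -3], 1],
    [[20, -27, 5], [0, 0, -9], 1],
    [[40, -55, 10], [0, 0, -16], 1],
    [[64, -87, 20], [0, 0, -23], 1],
    [[88, -120, 30], [0, 0, -30], 1],
    [[112, -153, 40], [0, 0, -37], 1],
    [[136, -186, 50], [0, 0, -44], 1],
    [[160, -219, 60], [0, 0, -51], 1],
    [[184, -252, 70], [0, 0, -57], 1],
    [[205, -282, 80], [0, 0, -62], 1],
    [[222, -305, 90], [0, 0, -65, 0], 1],
    [[231, -317, 97], [0, 0, -65.7], 1],
    [[233, -319.6, 100], [0, 0, -65.7], 1],
    [[233, -319.6, 100], [0, 0, -65.7], 1]
  ]
}}

```text
invalid input
```

>>> {"name": "play_rows", "arguments": {
  "increments": [
    [[6, -8, 0], [0, 0, -3], 1],
    [[20, -27, 5], [0, 0, -9], 1],
    [[40, -55, 10], [0, 0, -16], 1],
    [[64, -87, 20], [0, 0, -23], 1],
    [[88, -120, 30], [0, 0, -30], 1],
    [[112, -153, 40], [0, 0, -37], 1],
    [[136, -186, 50], [0, 0, -44], 1],
    [[160, -219, 60], [0, 0, -51], 1],
    [[184, -252, 70], [0, 0, -57], 1],
    [[205, -282, 80], [0, 0, -62], 1],
    [[222, -305, 90], [0, 0, -65], 1],
    [[231, -317, 97], [0, 0, -65.7], 1],
    [[233, -319.6, 100], [0, 0, -65.7], 1],
    [[233, -319.6, 100], [0, 0, -65.7], 1]
  ]
}}

```text
time: 2.3
ee_pos: [0.4785, 0.0071, 0.1499]
tcp_rot: [-179.9, 0.0, 71.4]
wrist_force: [-0.5, 0.2, 0.0]
opening: -0.0003
grasp_force: 0.0
```

```bash
python3 - <<'E'
from h import *
o=telemetry.get_obs(); print(o["q"],o["ee_pos"],o["tcp_rot"],o["opening"],o["time"],o["wrist_force"])
p,d=camera("side"); cv2.imwrite("pics/side1.png",cv2.resize(p[110:280,190:420,::-1],None,fx=3,fy=3,interpolation=cv2.INTER_CUBIC))
c=calibration("side"); f,cx,cy=K(c); P=np.array([[.479,.0104,.07],o["ee_pos"],o["ee_pos"]-[0,0,.019]])
q=cv2.projectPoints(P,np.array(c["rvec"],float),np.array(c["tvec"],float),np.array([[f,0,cx],[0,f,cy],[0,0,1.]]),None)[0].reshape(-1,2)
print(((q-[190,110])*3).round())
E
```

```text
[ 8.61309581e-01 -5.56511035e+00 -1.15220589e+01  8.41062862e+01
 -1.76312129e-02  1.09462115e+02] [0.47849942 0.00711181 0.14988358] [-1.79946253e+02  3.76925448e-02  7.13992221e+01] -0.0002601583177916723 2.3 [-0.50198996  0.22562545  0.03915317]
[[373. 294.]
 [388. 197.]
 [385. 221.]]
```

View pics/side1.png

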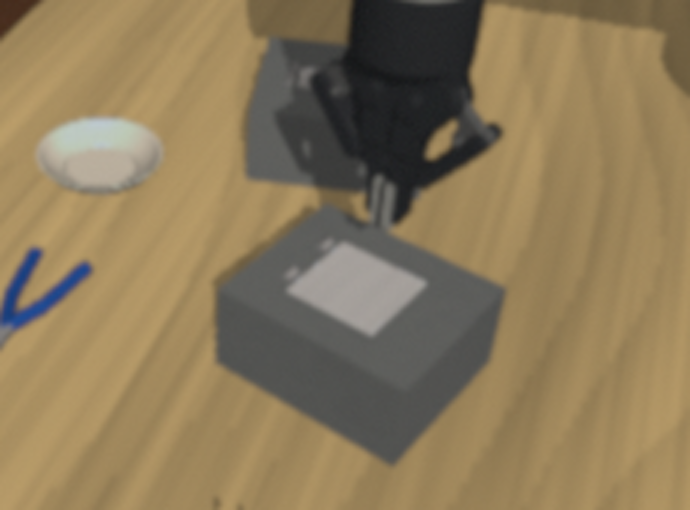

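The side view shows the shut fingertips at about (380,225) in the crop, above the square hatch. The tip is 19 mm below the TCP. I will correct the 3 mm sideways error while descending.

>>> {"name": "play_rows", "arguments": {
  "increments": [
    [[1, 0, 3], [0, 0, 0], 1],
    [[2, -0.3, 10], [0, 0, 0], 1],
    [[3.3, -0.6, 20], [0, 0, 0], 1],
    [[3.3, -0.6, 30], [0, 0, 0], 1],
    [[3.3, -0.6, 39], [0, 0, 0], 1],
    [[3.3, -0.6, 46], [0, 0, 0], 1],
    [[3.3, -0.6, 51], [0, 0, 0], 1],
    [[3.3, -0.6, 54], [0, 0, 0], 1],
    [[3.3, -0.6, 55], [0, 0, 0], 1],
    [[3.3, -0.6, 55], [0, 0, 0], 1],
    [[3.3, -0.6, 55], [0, 0, 0], 1]
  ]
}}

```text
time: 3.45
ee_pos: [0.4795, 0.0108, 0.0956]
tcp_rot: [180.0, -0.0, 71.5]
wrist_force: [-0.1, 0.0, 0.1]
opening: 0.0002
grasp_force: 0.0
```

```bash
python3 - <<'E'
from h import *
o=telemetry.get_obs(); print(o["ee_pos"],o["tcp_rot"],o["time"],o["wrist_force"])
p,d=camera("side"); cv2.imwrite("pics/side2.png",cv2.resize(p[130:270,220:400,::-1],None,fx=4,fy=4,interpolation=cv2.INTER_CUBIC))
E
```

```text
[0.47951625 0.01084883 0.09558509] [ 1.79975360e+02 -9.03582400e-03  7.14509643e+01] 3.45 [-0.10286722  0.03238472  0.12151119]
```

View pics/side2.png

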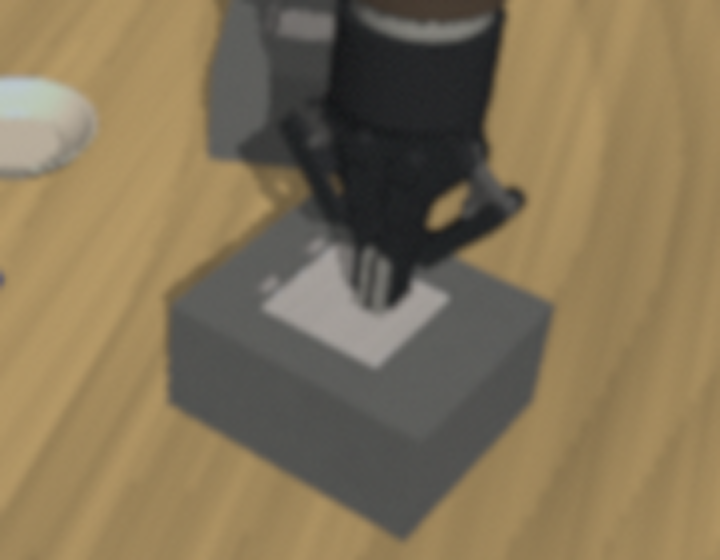

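The fingertips stand just above the hatch at (375,300), inside its outline. Now I press slowly.

>>> {"name": "play_rows", "arguments": {
  "increments": [
    [[0, 0, 1], [0, 0, 0], 1],
    [[0, 0, 2.5], [0, 0, 0], 1],
    [[0, 0, 4], [0, 0, 0], 1],
    [[0, 0, 5], [0, 0, 0], 1],
    [[0, 0, 6], [0, 0, 0], 1],
    [[0, 0, 7], [0, 0, 0], 1],
    [[0, 0, 8], [0, 0, 0], 1],
    [[0, 0, 9], [0, 0, 0], 1],
    [[0, 0, 10], [0, 0, 0], 1],
    [[0, 0, 10], [0, 0, 0], 1]
  ]
}}

```text
time: 4.5
ee_pos: [0.4793, 0.0109, 0.0852]
tcp_rot: [-180.0, -0.0, 71.5]
wrist_force: [-1.6, 0.7, 2.1]
opening: -0.0004
grasp_force: 1.4
```

>>> {"name": "play_rows", "arguments": {
  "increments": [
    [[0, 0, 0.7], [0, 0, 0], 1],
    [[0, 0, 1.4], [0, 0, 0], 1],
    [[0, 0, 1.4], [0, 0, 0], 1]
  ]
}}

```text
time: 4.8
ee_pos: [0.4793, 0.0109, 0.0838]
tcp_rot: [-180.0, 0.0, 71.5]
wrist_force: [-1.8, 0.5, 3.0]
opening: 0.0
grasp_force: 1.5
```

>>> {"name": "play_rows", "arguments": {
  "increments": [
    [[0, 0, 0.6], [0, 0, 0], 1],
    [[0, 0, 1.0], [0, 0, 0], 1],
    [[0, 0, 1.0], [0, 0, 0], 1]
  ]
}}

```text
time: 5.1
ee_pos: [0.4794, 0.0109, 0.0831]
tcp_rot: [180.0, -0.0, 71.5]
wrist_force: [-3.4, 0.7, 4.5]
opening: 0.0
grasp_force: 2.8
```

>>> {"name": "play_rows", "arguments": {
  "increments": [
    [[0, 0, 0.5], [0, 0, 0], 1],
    [[0, 0, 1.0], [0, 0, 0], 1],
    [[0, 0, 1.0], [0, 0, 0], 1]
  ]
}}

```text
time: 5.4
ee_pos: [0.4794, 0.0108, 0.0827]
tcp_rot: [180.0, -0.0, 71.5]
wrist_force: [-5.7, 1.6, 10.4]
opening: 0.0003
grasp_force: 5.4
```

>>> {"name": "play_rows", "arguments": {
  "increments": [
    [[0, 0, 0.5], [0, 0, 0], 1],
    [[0, 0, 1.0], [0, 0, 0], 1],
    [[0, 0, 1.0], [0, 0, 0], 1],
    [[0, 0, 1.0], [0, 0, 0], 1]
  ]
}}

```text
time: 5.8
ee_pos: [0.4795, 0.0108, 0.0824]
tcp_rot: [179.9, -0.0, 71.4]
wrist_force: [-7.3, 1.0, 16.6]
opening: 0.0002
grasp_force: 8.3
```

The hatch is firmly on its stop: 16.6 N and no further travel. I draw the hand back up.

>>> {"name": "play_rows", "arguments": {
  "increments": [
    [[0, 0, -2], [0, 0, 0], 1],
    [[0, 0, -5], [0, 0, 0], 1],
    [[0, 0, -9], [0, 0, 0], 1],
    [[0, 0, -14], [0, 0, 0], 1],
    [[0, 0, -20], [0, 0, 0], 1],
    [[0, 0, -27], [0, 0, 0], 1],
    [[0, 0, -35], [0, 0, 0], 1],
    [[0, 0, -44], [0, 0, 0], 1],
    [[0, 0, -54], [0, 0, 0], 1],
    [[0, 0, -65], [0, 0, 0], 1],
    [[0, 0, -77], [0, 0, 0], 1],
    [[0, 0, -90], [0, 0, 0], 1],
    [[0, 0, -104], [0, 0, 0], 1],
    [[0, 0, -118], [0, 0, 0], 1],
    [[0, 0, -130], [0, 0, 0], 1],
    [[0, 0, -140], [0, 0, 0], 1],
    [[0, 0, -147], [0, 0, 0], 1],
    [[0, 0, -150], [0, 0, 0], 1],
    [[0, 0, -150], [0, 0, 0], 1]
  ]
}}

```text
time: 7.7
ee_pos: [0.4794, 0.0108, 0.231]
tcp_rot: [180.0, -0.0, 71.5]
wrist_force: [-0.8, -0.1, 0.2]
opening: 0.0002
grasp_force: 0.0
```

```bash
python3 - <<'E'
from h import *
o=telemetry.get_obs(); print(o["ee_pos"],o["time"],o["wrist_force"])
p,d=camera("side"); cv2.imwrite("pics/side3.png",cv2.resize(p[100:280,190:420,::-1],None,fx=3,fy=3,interpolation=cv2.INTER_CUBIC))
E
```

```text
[0.47942031 0.0108432  0.23100943] 7.7 [-0.76878772 -0.1143477   0.22630493]
```

View pics/side3.png

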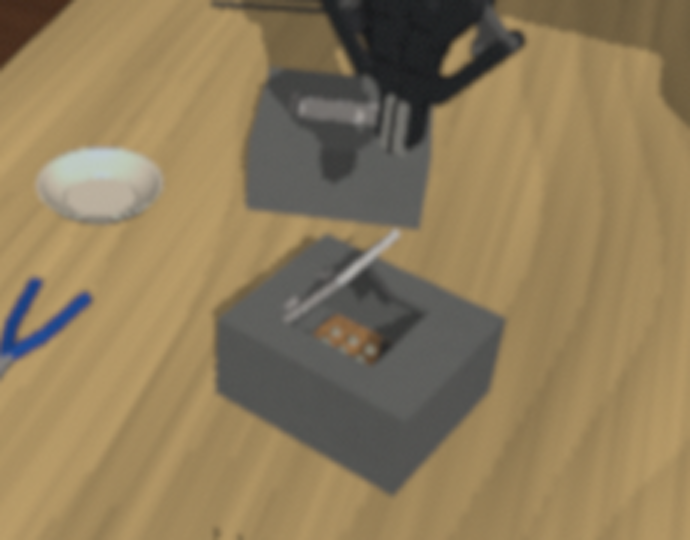

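The hatch has popped up: it is seen edge-on from (285,320) to (400,235), and the hand is well clear. I will wait just over 2 s and check again.

>>> {"name": "play_rows", "arguments": {
  "increments": [
    [[0, 0, 0], [0, 0, 0], 1],
    [[0, 0, 0], [0, 0, 0], 1],
    [[0, 0, 0], [0, 0, 0], 1],
    [[0, 0, 0], [0, 0, 0], 1],
    [[0, 0, 0], [0, 0, 0], 1],
    [[0, 0, 0], [0, 0, 0], 1],
    [[0, 0, 0], [0, 0, 0], 1],
    [[0, 0, 0], [0, 0, 0], 1],
    [[0, 0, 0], [0, 0, 0], 1],
    [[0, 0, 0], [0, 0, 0], 1],
    [[0, 0, 0], [0, 0, 0], 1],
    [[0, 0, 0], [0, 0, 0], 1],
    [[0, 0, 0], [0, 0, 0], 1],
    [[0, 0, 0], [0, 0, 0], 1],
    [[0, 0, 0], [0, 0, 0], 1],
    [[0, 0, 0], [0, 0, 0], 1],
    [[0, 0, 0], [0, 0, 0], 1],
    [[0, 0, 0], [0, 0, 0], 1],
    [[0, 0, 0], [0, 0, 0], 1],
    [[0, 0, 0], [0, 0, 0], 1]
  ]
}}

```text
time: 9.75
ee_pos: [0.4793, 0.0108, 0.2309]
tcp_rot: [180.0, -0.0, 71.4]
wrist_force: [-0.5, -0.2, -0.1]
opening: 0.0004
grasp_force: 0.0
```

>>> {"name": "play_rows", "arguments": {
  "increments": [
    [[0, 0, 0], [0, 0, 0], 1],
    [[0, 0, 0], [0, 0, 0], 1],
    [[0, 0, 0], [0, 0, 0], 1],
    [[0, 0, 0], [0, 0, 0], 1],
    [[0, 0, 0], [0, 0, 0], 1]
  ]
}}

```text
time: 10.25
ee_pos: [0.4793, 0.0108, 0.2309]
tcp_rot: [-180.0, 0.0, 71.4]
wrist_force: [-0.7, 1.0, 0.8]
opening: 0.0001
grasp_force: 0.0
```

```bash
python3 - <<'E'
from h import *
p,d=camera("side"); cv2.imwrite("pics/side4.png",cv2.resize(p[100:280,190:420,::-1],None,fx=3,fy=3,interpolation=cv2.INTER_CUBIC))
print(telemetry.get_obs()["time"])
E
```

```text
10.3
```

View pics/side4.png

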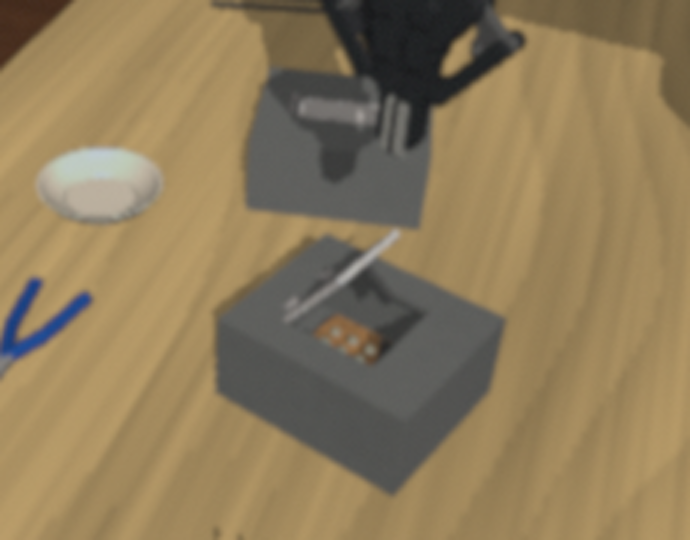

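The view is unchanged after 2.5 s. The hatch is still up, from (285,320) to (400,235), and the boxes have not moved.

```bash
python3 -c "
from workcell import workorder
print(workorder.job_done())"
```

```text
the job is handed in; nothing more can be done
None
```

The stone box's square hatch was pressed once, popped up and was still up 2.5 s later; the boxes look unmoved in the side view, the narrow hatch was not touched, and the job was handed in at about 10 s.

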